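# Index the ring-carving fixture to its next notch

### The arm

A 6-joint arm with a two-finger parallel gripper is mounted at the origin on a cart in front of the work surface, level with it; the furniture and walls round the work are solid. World frame = base frame: x ahead of the robot, y to its left, z up, the work surface at z = 0. Lengths are in m, angles in rad, forces in N, time in s.
With the tool pointing down it reaches from about 0.35 to 0.925 m from the base axis. Payload 6.4 kg.
Tool frame: the origin (TCP) lies between the finger pads; the fingertips stand 22 mm ahead of it and the grasp point (between the pads) lies 3 mm ahead of it (env.tip_reach is the z of the fingertips in the tool frame, in m); z points along the fingers, y is the direction in which the jaws open and shut (so a half turn about z gives the same grasp; the last joint's range is limited). The gripper opens to 85 mm and grips with 20 to 120 N. Pads are 22 mm wide; open, the fingers measure 114 mm over their backs; the gripper's body (76 mm by 85 mm) begins 54 mm behind the grasp point. The pads swing forward as they close: fully open they stand 13 mm farther back than shut.
Start: joints at [0.979, 0.245, 1.558, -0, 1.339, -0.174], TCP at [0.264, 0.594, 0.253] pointing down, gripper open.
Joint ranges: [-3.13, 3.13], [-1.02, 2.26], [0.13, 2.54], [-0.95, 4.09], [0.21, 2.88], [-2.74, 2.74]. Speed limits (rad/s): [2.57, 2.57, 3.14, 3.14, 3.14, 3.14].

### API

Orientations are given as a rotation vector (axis times angle).
In Python, from workcell import env, fingers, snapshot, get_calibration, workorder gives the robot as it stands. The module is installed in compiled form; this text tells all that it offers. Calls block until the motion is done:
- env.reach(position, orientation): joint-space move of the TCP to a pose.
- env.servo_line(position, rotation=None, max_speed=0.15): straight line of the TCP; rotation=None keeps the orientation; max_speed is the mean speed in m/s.
- env.move_j(angles): joint-space move.
- fingers.set_gripper(opening, newtons=None): finger opening in m; newtons is the grip in N (None keeps the last); returns when the fingers have stopped.
- env.wait(seconds).
- env.inverse_kinematics(position, orientation): joint angles nearest the present ones, or None.
- env.get_obs(): the state.
- snapshot(name): name is "side" or "top" or "wrist"; returns the picture (400x640x3 uint8, blue, green, red); there is no depth.
- get_calibration(name): a dict with "intrinsics" (3x3 intrinsics, pixels), "rvec" (rotation vector, rad) and "tvec" (3), from world to camera coordinates, as OpenCV has them. Camera axes: x right, y down, z forward; pixel columns grow to the right and rows downward; lengths in m; the calibration is good to about 2 mm. A picture is of the moment at which its call begins: read the wrist's pose just before it. get_calibration takes no time and is no camera call; for the wrist camera it gives the pose at the moment of the call.
A pose or a line that the arm cannot do raises env.MotionError and nothing moves.
- workorder.finish_job(): hands the job in, once; it reports no verdict.
The state is a dict: "time_s": time; "joints": joint angles; "qvel": joint speeds; "joint_efforts": joint torques, N m; "eef_pos": TCP position; "tool_rot": TCP orientation; "wrist_force": force on the tool from outside, world axes, zero at the start; "ft_torque": the same for the moment, N m; "gripper_width": finger opening in m.
Only numpy, scipy, OpenCV 4.12 (cv2) and the standard library are available. Lean on these libraries where they do the work, as an engineer would, in place of code of your own. Each camera call takes 0.05 s, during which the arm holds its last target.

### The job

Turn the ring blank on the indexing fixture to its next carving position: pull the spring ring up out of its notch, swing the index arm counter-clockwise (seen from above), and let the pin spring fully home in the next notch, which has been clamped somewhere new and has to be found by feel. Do not force the pin hard against the rail or the stop, let go of the ring when it has locked, and leave the other tools on the bench where they lie.

Things in the scene. Friction and masses are not known exactly. Their poses are not given: they have to be found in the camera images.
- index_base: Grey steel base plate of the indexing fixture, 168 x 172 x 14 mm, fixed to the bench; x from -113 to +55 mm, y +-86 mm. Origin on its underside, on the vertical turning axis of the index arm; z up. Bolted to it, on an arc of 90 mm radius about that axis, lie a bright steel rail and a darker notch saddle that continues it; the index pin rides along their tops.
- start_notch (a point): Top centre of the start notch in the bright rail, 90 mm from the axis, 23.5 mm above the bench; its x axis is that of index_base. Notch 10 mm wide, 8.5 mm deep; rail 18 mm wide. From somewhere between 10 and 26 deg on, counter-clockwise, the rail is overlapped without gap or step by the saddle, 24 mm wide, with the next notch, of the same size.
- platform (a point): Centre of the top of the round aluminium work platform (36 mm radius, 49.5 mm high), on the turning axis; it holds a green wax ring blank (top 60 mm high) in three small jaws. The next notch was clamped by hand, anywhere from 34 to 50 deg counter-clockwise of the start notch: unmeasured. 8 deg past it the pin meets a stop 10 mm tall that it cannot pass, even pulled up. Side push on the pin: stay under 25 N.
- index_arm (a joint): Angle of the aluminium index arm about the vertical axis, rad; 0 at the start notch, grows counter-clockwise seen from above. The arm is a bar 20 mm wide, top 47 mm above the bench, with a round boss (25 mm wide to 47 mm, 20 mm wide to 52 mm high) under the pull ring. Turns with slight friction (under 1 N at the ring), stays where it is left.
- pull_ring (a joint): How far the pull ring is up, m: 0 = pin fully home in a notch, arm locked; 0.0085 = pin riding on the rail; 0.013 = end of travel. A spring pulls it down with 8 N (at 0) to 12 N. Let go over the rail, the ring rests on its pin (2 to 3 N of drag) and the pin snaps down by itself at a notch. Pin 8 mm thick, round nose: 1 mm play each side.
- ring_mid (a point): Middle of the knurled steel pull ring's grip on the arm's end, 90 mm from the axis, 66 mm above the bench when home. Upright round knob, 28 mm diameter (30 at the lip), 25.5 mm tall; its top is 13 mm above this point. z up, x away from the axis. Room for fingers beside it down to 50 mm above the bench, except along the arm. Moves with ring and arm.
- burnisher: Bystander: burnisher with honey-coloured turned handle, 157 mm long, 23 mm thick, lying on the bench; origin under its middle.
- tweezers: Bystander: steel tweezers, 134 mm long, 13 mm wide, lying on the bench; origin under their middle.
- wax_block: Bystander: green carving wax block, 50 x 90 x 24 mm, lying on the bench; origin under its middle.

How it is judged:
On the way, in this order (a step that is already met when the one before it is completed fails the run):
1. the ring is pulled up so that the pin clears the start notch (value of joint pull_ring above 0.008 m and value of joint index_arm below 0.2 rad), for 0.05 s.
2. the arm is swung counter-clockwise away from the start notch, pin still out (value of joint index_arm above 0.3 rad and value of joint pull_ring above 0.006 m), for 0.05 s.
3. the pin has snapped home in the next notch (value of joint index_arm above 0.5 rad and value of joint pull_ring below 0.0015 m), for 0.2 s.
At the end, for the whole second after the job is handed in: The pin is home in the next notch (pull ring within 1.5 mm of its lowest position, index arm between 0.5 and 1.0 rad from the start notch and at rest) (all of step 3 and value of joint index_arm below 1 rad and velocity of joint index_arm between -0.05 and 0.05 rad/s); the robot touches nothing.
It fails at once if the pin is forced against the rail, a notch wall or the stop with more than 30 N (contact force between index_arm and index_base above 30 N).
It fails at once if a bystander is moved more than 20 mm (distance of any of burnisher, tweezers, wax_block from where it was at the start of the episode above 0.02 m).
It also fails if it takes over 43 s, if anything falls off the work surface, if the arm or the gripper's body presses on something with over 40 N, if the wrist force passes 120 N, or if a joint passes its speed limit or range.

## Working session

There is one attempt and no reset: what is moved stays moved. The work goes in short steps, each a Python script; the robot and the scene stay as the last script left them, time stands still between calls to the robot, and variables do not carry over. Pictures are saved under pics/ and viewed, and the job is handed in when it is done.

```bash
ls; mkdir -p pics; python3 - <<'E'
from workcell import env, fingers, snapshot, get_calibration, workorder
import cv2, numpy as np
print(env.get_obs())
for n in ("side","top","wrist"):
    c=get_calibration(n); print(n,c)
    cv2.imwrite(f"pics/{n}0.png",snapshot(n))
print(env.tip_reach)
E
```

```text
pics
{'time_s': 0.0, 'joints': array([ 9.78894035e-01,  2.45818706e-01,  1.55903378e+00, -7.02831029e-06,
        1.33869635e+00, -1.74116102e-01]), 'qvel': array([ 0.00035729,  0.00049552,  0.00185284, -0.00046775, -0.00164389,
       -0.00056721]), 'joint_efforts': array([-3.90852892e-04, -4.29501915e+01, -3.26128829e+01, -1.16945462e-04,
        5.33117505e-03, -1.72767324e-05]), 'eef_pos': array([0.26343893, 0.59364969, 0.25216669]), 'tool_rot': array([-6.51341590e-01, -3.07258807e+00,  2.85348646e-03]), 'wrist_force': array([ 0.28536541,  0.45772244, -0.63637245]), 'ft_torque': array([-0.00402905,  0.06536379,  0.03864331]), 'gripper_width': 0.08512623978987326}
side {'intrinsics': array([[420.84386482,   0.        , 322.59423056],
       [  0.        , 420.84386482, 195.91217193],
       [  0.        ,   0.        ,   1.        ]]), 'rvec': array([ 2.19542561, -0.14892294,  0.09277178]), 'tvec': array([-0.53389125,  0.20654187,  0.66930262])}
top {'intrinsics': array([[430.6168112 ,   0.        , 319.21601539],
       [  0.        , 430.6168112 , 208.91775657],
       [  0.        ,   0.        ,   1.        ]]), 'rvec': array([ 2.14774102, -2.05243512,  0.24190265]), 'tvec': array([0.1492192 , 0.58416614, 0.90797279])}
wrist {'intrinsics': array([[336.0114742 ,   0.        , 323.16408145],
       [  0.        , 336.0114742 , 198.09185723],
       [  0.        ,   0.        ,   1.        ]]), 'rvec': array([-2.43853586, -1.58914751, -0.21004551]), 'tvec': array([-0.64937547, -0.03416999,  0.37842254])}
0.022
```

View pics/side0.png

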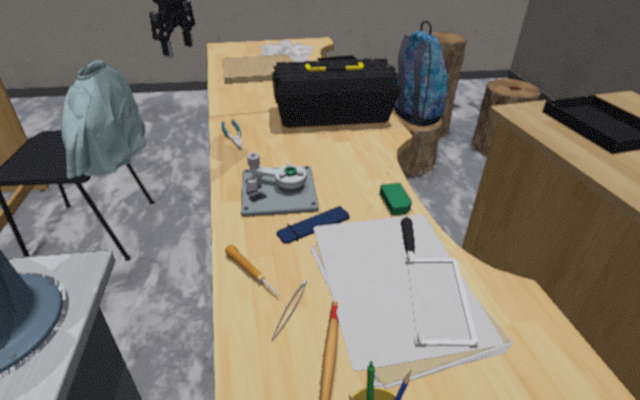

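View pics/top0.png

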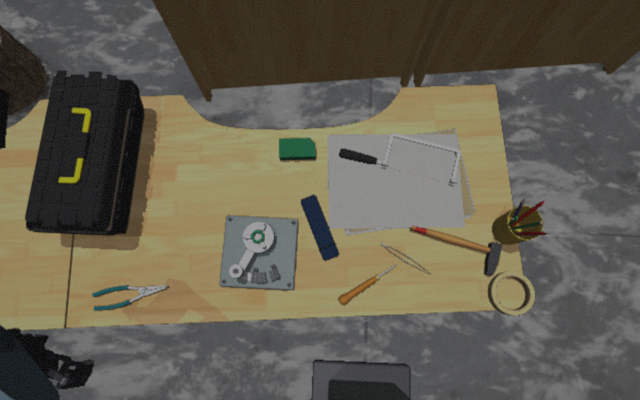

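View pics/wrist0.png

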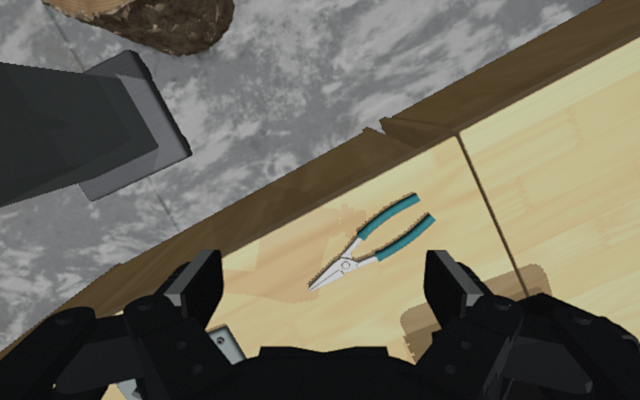

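The side and top views show the fixture: in top, the plate is at about (220-298, 215-290), the platform near (258,236), the ring near (236,271) and the rail and saddle around (262,274). Next I'll enlarge that area.

```bash
cat > h.py <<'E'
from workcell import env, fingers, snapshot, get_calibration, workorder
import cv2, numpy as np
from scipy.spatial.transform import Rotation as R
def ray(c,uv):
    Rm=cv2.Rodrigues(c["rvec"])[0]; o=-Rm.T@c["tvec"]
    p=cv2.undistortPoints(np.array([[uv]],float),c["intrinsics"],None)[0,0]
    return o, Rm.T@np.array([p[0],p[1],1.])
def onz(c,uv,z):
    o,d=ray(c,uv); return o+d*(z-o[2])/d[2]
def proj(c,P):
    return cv2.projectPoints(np.atleast_2d(np.array(P,float)),c["rvec"],c["tvec"],c["intrinsics"],None)[0][:,0]
E
python3 - <<'E'
from h import *
t=cv2.imread("pics/top0.png"); s=cv2.imread("pics/side0.png")
a=cv2.resize(t[205:300,205:315],None,fx=7,fy=6,interpolation=cv2.INTER_CUBIC)
a=cv2.resize(t[207:299,210:310],None,fx=6,fy=6,interpolation=cv2.INTER_CUBIC)
b=cv2.resize(s[145:220,230:330],None,fx=7,fy=7,interpolation=cv2.INTER_CUBIC)
cv2.imwrite("pics/topz.png",a);cv2.imwrite("pics/sidez.png",b)
c=get_calibration("top")
for uv in [(258,236),(236,271)]: print(onz(c,uv,.05))
g=get_calibration("top");Rm=cv2.Rodrigues(g["rvec"])[0];print(-Rm.T@g["tvec"],Rm.round(2))
E
```

```text
[0.51127763 0.3114984  0.05      ]
[0.43041409 0.35431423 0.05      ]
[0.35594521 0.17119856 1.01583714] [[ 0.04 -1.    0.01]
 [-0.97 -0.04 -0.23]
 [ 0.23  0.   -0.97]]
```

View pics/topz.png

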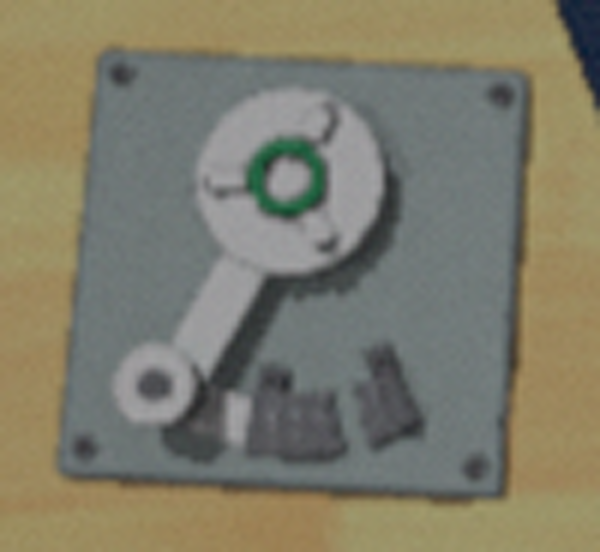

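View pics/sidez.png

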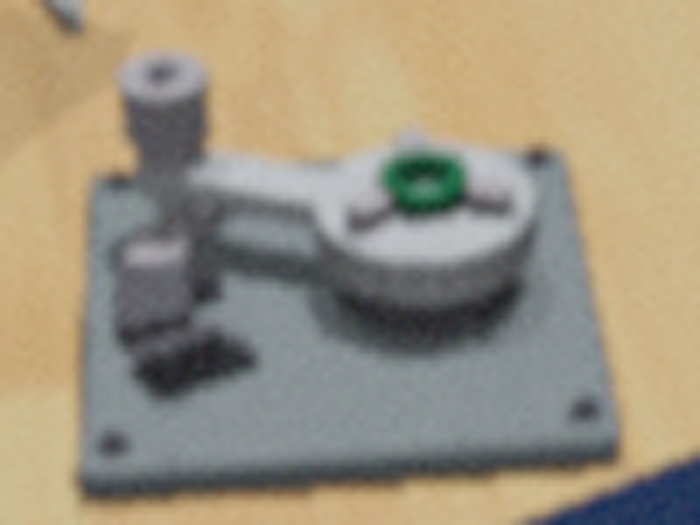

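```bash
python3 - <<'E'
from h import *
c=get_calibration("top"); s=get_calibration("side")
z=lambda u,v:(210+(u+.5)/6-.5,207+(v+.5)/6-.5)
zs=lambda u,v:(230+(u+.5)/7-.5,145+(v+.5)/7-.5)
P=onz(c,z(290,181),.0495);G=onz(c,z(288,177),.060); Rg=onz(c,z(155,383),.079)
print("top plat",P,"blank",G,"ring",Rg, np.linalg.norm((Rg-P)[:2]))
P2=onz(s,zs(428,208),.0495);G2=onz(s,zs(425,181),.060);R2=onz(s,zs(163,77),.079)
print("side plat",P2,"blank",G2,"ring",R2,np.linalg.norm((R2-P2)[:2]))
C=[onz(c,z(*q),.014) for q in [(102,50),(527,72),(503,497),(58,475)]]
for i in range(4): 
    d=C[(i+1)%4]-C[i]; print(C[i],np.linalg.norm(d),np.degrees(np.arctan2(d[1],d[0])))
d=Rg-P;print("ang",np.degrees(np.arctan2(d[1],d[0])))
d=R2-P2;print("ang",np.degrees(np.arctan2(d[1],d[0])))
w=get_calibration("wrist");Rm=cv2.Rodrigues(w["rvec"])[0];o=env.get_obs()
Rt=R.from_rotvec(o["tool_rot"]).as_matrix()
print("cam in tool",Rt.T@(-Rm.T@w["tvec"]-o["eef_pos"]),"\n",(Rt.T@Rm.T).round(3))
E
```

```text
top plat [0.50963242 0.31162741 0.0495    ] blank [0.50943793 0.31096456 0.06      ] ring [0.42936887 0.35018366 0.079     ] 0.08904393128022205
side plat [0.5098184  0.30484835 0.0495    ] blank [0.50917675 0.30455606 0.06      ] ring [0.42841999 0.34739257 0.079     ] 0.09184613216825074
[0.56426471 0.39519382 0.014     ] 0.16871533931716307 -90.3945612324418
[0.56310288 0.22648248 0.014     ] 0.1657226931193206 -179.9466115386475
[0.39738026 0.22632806 0.014     ] 0.17012999521134511 89.79218416038685
[0.39799733 0.39645693 0.014     ] 0.16627217771136468 -0.43526174881453006
ang 154.34174270718697
ang 152.40544109262643
cam in tool [ 0.06753359  0.00019365 -0.12061721] 
 [[ 0.002 -0.965 -0.263]
 [ 1.     0.002  0.   ]
 [ 0.    -0.263  0.965]]
```

```bash
cat >> h.py <<'E'
def tool_rot(phi,sgn=1):
    # tool z down, tool x = sgn*radial outward at angle phi, y tangential
    x=sgn*np.array([np.cos(phi),np.sin(phi),0]); z=np.array([0,0,-1.]); y=np.cross(z,x)
    return R.from_matrix(np.c_[x,y,z]).as_rotvec()
E
python3 - <<'E'
from h import *
A=np.array([.5095,.309])
for sgn in (1,-1):
    for deg in (153.5,170,187,205):
        p=np.radians(deg)
        for z in (.075,.2):
            q=env.inverse_kinematics(np.r_[A+.09*np.array([np.cos(p),np.sin(p)]),z],tool_rot(p,sgn))
            print(sgn,deg,z,None if q is None else np.round(q,2))
E
```

```text
1 153.5 0.075 [ 0.48  0.26  1.91  0.    0.98 -0.63]
1 153.5 0.2 [ 0.48  0.07  1.85  0.    1.22 -0.63]
1 170 0.075 [ 0.44  0.21  1.96 -0.    0.97 -0.95]
1 170 0.2 [ 0.44  0.02  1.9  -0.    1.21 -0.95]
1 187 0.075 [ 0.4   0.18  2.    0.    0.96 -1.3 ]
1 187 0.2 [ 0.4  -0.02  1.94  0.    1.21 -1.3 ]
1 205 0.075 [ 0.34  0.16  2.02  0.    0.96 -1.67]
1 205 0.2 [ 0.34 -0.04  1.97  0.    1.21 -1.67]
-1 153.5 0.075 [0.48 0.26 1.91 0.   0.98 2.51]
-1 153.5 0.2 [0.48 0.07 1.85 0.   1.22 2.51]
-1 170 0.075 [ 0.44  0.21  1.96 -0.    0.97  2.19]
-1 170 0.2 [ 0.44  0.02  1.9  -0.    1.21  2.19]
-1 187 0.075 [ 0.4   0.18  2.   -0.    0.96  1.85]
-1 187 0.2 [ 0.4  -0.02  1.94 -0.    1.21  1.85]
-1 205 0.075 [ 0.34  0.16  2.02 -0.    0.96  1.47]
-1 205 0.2 [ 0.34 -0.04  1.97 -0.    1.21  1.47]
```

Both wrist directions work, so I'll take sgn=+1, which is closer. I'll move above the ring and take a wrist picture.

```bash
python3 - <<'E'
from h import *
A=np.array([.5095,.309]);p=np.radians(153.5)
env.reach(np.r_[A+.09*np.array([np.cos(p),np.sin(p)]),.20],tool_rot(p))
env.wait(.2)
o=env.get_obs();c=get_calibration("wrist");im=snapshot("wrist");cv2.imwrite("pics/w1.png",im)
np.savez("w1.npz",**c)
print(o["time_s"],o["eef_pos"],o["wrist_force"],o["gripper_width"])
print(proj(c,[np.r_[A+.09*np.array([np.cos(p),np.sin(p)]),.079],np.r_[A,.0495]]))
E
```

```text
1.5 [0.42861497 0.35012374 0.20024761] [ 0.09016612 -0.6487719  -0.18723485] 0.08532622998462037
[[321.77913303 201.12123278]
 [321.65211886 288.15208089]]
```

View pics/w1.png

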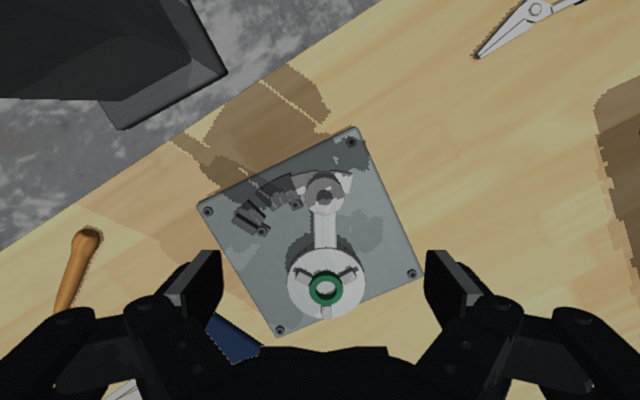

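The ring top is at about (324,194) and the platform at about (327,283), within a few pixels of the prediction. I'll refine these with contours.

```bash
python3 - <<'E'
from h import *
im=cv2.imread("pics/w1.png");c=dict(np.load("w1.npz"))
cv2.imwrite("pics/w1z.png",cv2.resize(im[160:330,190:420],None,fx=3.4,fy=3.4,interpolation=cv2.INTER_CUBIC))
hsv=cv2.cvtColor(im,cv2.COLOR_BGR2HSV)
g=((hsv[...,0]>55)&(hsv[...,0]<85)&(hsv[...,1]>120)).astype(np.uint8)
n,l,st,ce=cv2.connectedComponentsWithStats(g)
for i in range(1,n):
    if st[i,4]>100:
        cn=max(cv2.findContours((l==i).astype(np.uint8),0,1)[0],key=len);e=cv2.fitEllipse(cn);print("green",e,onz(c,e[0],.06))
E
```

```text
green ((325.5525817871094, 287.8509216308594), (31.59255599975586, 32.41618728637695), 3.7017834186553955) [0.5052694  0.31492213 0.06      ]
```

View pics/w1z.png

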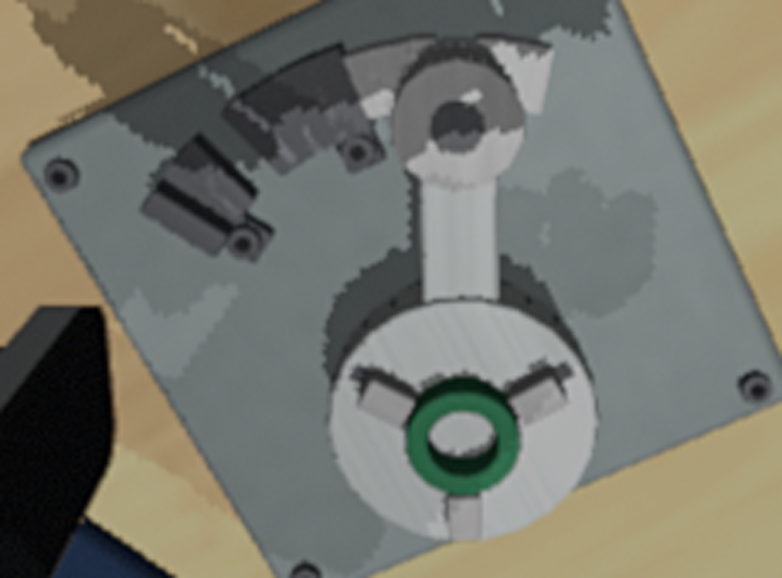

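```bash
python3 - <<'E'
from h import *
c=dict(np.load("w1.npz"))
z=lambda u,v:(190+(u+.5)/3.4-.5,160+(v+.5)/3.4-.5)
P=onz(c,z(463.5,419),.0495);G=onz(c,(325.55,287.85),.06);Q=onz(c,z(460,123),.079)
print(P,G,Q)
d=Q-P;a0=np.degrees(np.arctan2(d[1],d[0]));print(np.linalg.norm(d[:2]),a0)
for q in [(241,149),(228,102),(280,170),(198,133),(257,192)]:
    N=onz(c,z(*q),.0235);d=N-P;print(q,N,np.linalg.norm(d[:2]),np.degrees(np.arctan2(d[1],d[0]))-a0)
E
```

```text
[0.50647411 0.3148326  0.0495    ] [0.50526761 0.31492052 0.06      ] [0.42632601 0.35308913 0.079     ]
0.08881036087073266 154.48378896887303
(241, 149) [0.41991996 0.29043378 0.0235    ] 0.08992733213738428 -318.74112950840356
(228, 102) [0.40690769 0.29369574 0.0235    ] 0.10178525970326129 -322.498451732248
(280, 170) [0.42983443 0.29705544 0.0235    ] 0.07867444434809212 -321.4245384111705
(198, 133) [0.41084404 0.28221869 0.0235    ] 0.10103850057462377 -315.6522376180045
(257, 192) [0.43258254 0.28839218 0.0235    ] 0.07847968888818728 -314.7951917929844
```

```bash
cat >> h.py <<'E'
AX=np.array([.5085,.3115]); PHI0=np.radians(154.)
def pt(phi,z,r=.09): return np.r_[AX+r*np.array([np.cos(phi),np.sin(phi)]),z]
def ft(o=None):
    o=o or env.get_obs(); M=R.from_rotvec(o["tool_rot"]).as_matrix()
    return np.round(M.T@o["wrist_force"],2)   # tool axes: x radial out, y tangential, z down
E
python3 - <<'E'
from h import *
fingers.set_gripper(.056,20)
env.servo_line(pt(PHI0,.13),tool_rot(PHI0)); 
c=get_calibration("wrist");cv2.imwrite("pics/w2.png",snapshot("wrist"));np.savez("w2.npz",**c)
cv2.imwrite("pics/s2.png",snapshot("side")[130:240,200:360])
o=env.get_obs();print(o["time_s"],o["eef_pos"],ft(o),o["gripper_width"])
print(tool_rot(PHI0), R.from_rotvec(o["tool_rot"]).as_matrix().round(3))
print(proj(c,[pt(PHI0,.079)]))
E
```

```text
2.675 [0.42857621 0.35144356 0.13150458] [-0.23  0.11 -0.49] 0.05634132564698321
[0.70670458 3.06107384 0.        ] [[-0.899  0.438  0.002]
 [ 0.438  0.899  0.001]
 [-0.002  0.002 -1.   ]]
[[321.92724823 233.90181725]]
```

View pics/w2.png

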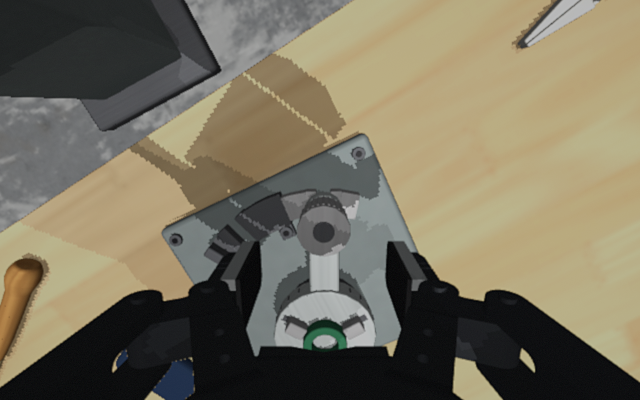

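The ring top is at about (323,231) against a predicted (322,234). The pads at about 258 and 388 are centred on it, so the tangential error is around 1 mm. Next I'll descend and close in steps.

```bash
python3 - <<'E'
from h import *
env.wait(.1); f0=ft(); print("f0",f0)
env.servo_line(pt(PHI0,.075),tool_rot(PHI0),max_speed=.08); env.wait(.1)
o=env.get_obs();print(o["time_s"],o["eef_pos"],ft(o))
for w in (.040,.034,.032,.031,.030,.029,.028):
    r=fingers.set_gripper(w,20); o=env.get_obs(); f=ft(o)-f0
    print(w,o["gripper_width"],f,o["time_s"])
    if abs(f[1])>4 or o["gripper_width"]>w+.0015: break
cv2.imwrite("pics/w3.png",snapshot("wrist"))
cv2.imwrite("pics/s3.png",cv2.resize(snapshot("side")[130:220,210:340],None,fx=6,fy=6,interpolation=cv2.INTER_CUBIC))
E
```

```text
f0 [ 0.13  0.81 -0.76]
3.7083 [0.42816223 0.3512592  0.07574307] [ 0.62 -0.75 -1.28]
0.04 0.03980651890275268 [-0.85 -0.85  0.76] 4.0083
0.034 0.03395969606172291 [-0.61 -0.84  0.77] 4.2417
0.032 0.032030445728975426 [ 0.43 -0.27  0.81] 4.4583
0.031 0.030756150106101377 [ 0.42 -0.39 -0.22] 4.675
0.03 0.03034815728544319 [-0.04 -0.48  0.66] 4.8917
0.029 0.02940929110293868 [-0.48 -0.42  0.7 ] 5.1083
0.028 0.02807236691894775 [-0.45  0.83  1.07] 5.325
```

View pics/s3.png

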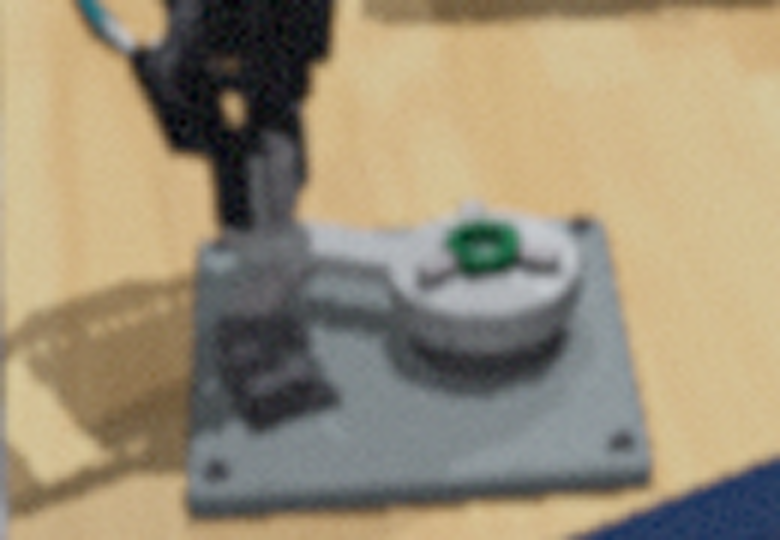

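View pics/w3.png

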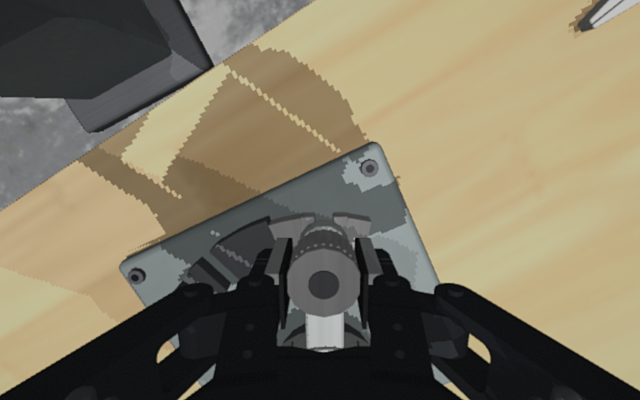

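The ring sits between the pads (x 288 to 363) with its top centred at (324,285). The gap is centred and no side force shows. Now I'll grip and lift.

```bash
python3 - <<'E'
from h import *
fingers.set_gripper(.024,20); o=env.get_obs(); print("20N",o["gripper_width"],ft(o))
fingers.set_gripper(.022,60); o=env.get_obs(); print("60N",o["gripper_width"],ft(o))
e0=o["eef_pos"]; np.save("e0.npy",e0)
for dz in (.003,.006,.009,.0105):
    env.servo_line(pt(PHI0,.075+dz),max_speed=.03); o=env.get_obs(); print(dz,(o["eef_pos"]-e0).round(4),ft(o),o["time_s"])
env.wait(.1); print(ft(),env.get_obs()["eef_pos"]-e0)
cv2.imwrite("pics/s4.png",cv2.resize(snapshot("side")[130:220,210:340],None,fx=6,fy=6,interpolation=cv2.INTER_CUBIC))
E
```

```text
20N 0.02713393249864991 [ 1.2   0.89 -0.96]
60N 0.026134565660043713 [ 0.24 -0.58 -3.92]
0.003 [-0.0003 -0.0005  0.0017] [-2.57  2.95  9.2 ] 6.1083
0.006 [-0.0004 -0.0006  0.0049] [-2.97  2.01 11.32] 6.3583
0.009 [-0.0003 -0.0005  0.0082] [-4.52  1.51 11.31] 6.6083
0.0105 [-0.0003 -0.0004  0.0098] [-3.39  1.33 12.22] 6.8583
[-4.12  1.39 12.2 ] [-0.00032042 -0.0004482   0.00981474]
```

View pics/s4.png

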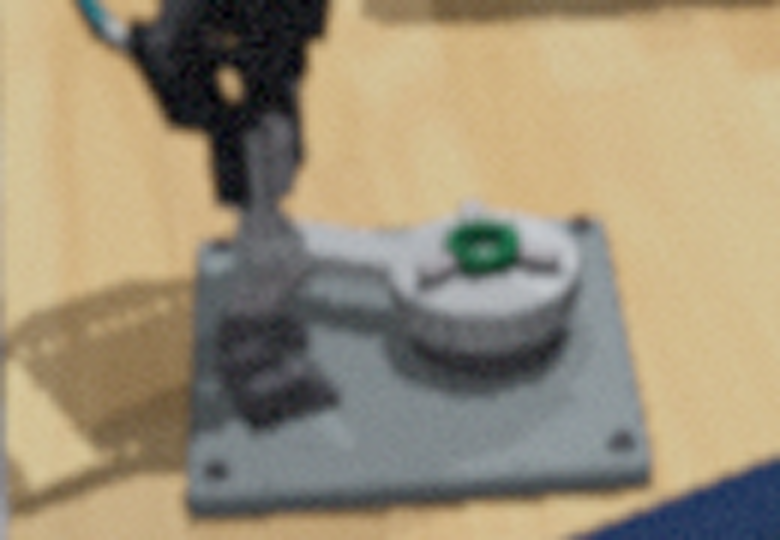

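```bash
python3 - <<'E'
from h import *
e0=np.load("e0.npy"); z=.075+.0113
env.servo_line(pt(PHI0,z),max_speed=.03); o=env.get_obs();print((o["eef_pos"]-e0)[2],ft(o))
for d in (0.7,1.5,2.5,4,6,9,12,15,18,20):
    p=PHI0+np.radians(d)
    env.servo_line(pt(p,z),tool_rot(p),max_speed=.03); o=env.get_obs(); f=ft(o)
    dd=o["eef_pos"][:2]-AX; print(d,np.round(np.degrees(np.arctan2(dd[1],dd[0]))%360-154,2),np.linalg.norm(dd).round(4),f,round(o["eef_pos"][2]-e0[2],4),o["time_s"])
    if abs(f[1])>12: print("STOP"); break
E
```

```text
0.010838297297858582 [-4.31  0.91 11.72]
0.7 0.78 0.0901 [-4.27  1.58 12.72] 0.0109 7.5083
1.5 1.55 0.0901 [-3.09  0.95 11.81] 0.011 7.7583
2.5 2.53 0.09 [-3.64  1.03 11.97] 0.011 8.0083
4 4.01 0.09 [-4.19  1.   12.55] 0.011 8.2583
6 5.96 0.09 [-4.46  0.3  13.21] 0.011 8.5167
9 8.94 0.0899 [-4.59  1.06 12.13] 0.0111 8.825
12 11.92 0.0898 [-4.95 -0.89 11.64] 0.0111 9.1333
15 14.91 0.0898 [-5.25  0.68 13.17] 0.0111 9.4417
18 17.88 0.0897 [-5.39 -0.72 12.14] 0.0112 9.75
20 19.87 0.0897 [-5.25  0.7  11.66] 0.0112 10.0083
```

```bash
python3 - <<'E'
from h import *
e0=np.load("e0.npy"); z=.075+.0113
for d in (23,26,29):
    p=PHI0+np.radians(d)
    env.servo_line(pt(p,z),tool_rot(p),max_speed=.03); o=env.get_obs(); f=ft(o); print(d,f,o["time_s"])
    if abs(f[1])>12: print("STOP"); break
for dz in (.0106,.0098,.0092,.0087):
    env.servo_line(pt(p,.075+dz),max_speed=.03); o=env.get_obs(); print(dz,round(o["eef_pos"][2]-e0[2],4),ft(o))
    if ft(o)[2]<7: break
cv2.imwrite("pics/w5.png",snapshot("wrist"))
E
```

```text
23 [-5.46  0.08 12.98] 10.3167
26 [-5.22 -0.38 13.28] 10.625
29 [-5.17 -0.9  12.94] 10.9333
0.0106 0.0106 [-5.58 -1.62 12.04]
0.0098 0.0098 [-5.75 -0.57 13.2 ]
0.0092 0.0092 [-5.77 -0.71 12.36]
0.0087 0.0088 [-4.97 -0.82 11.22]
```

View pics/w5.png

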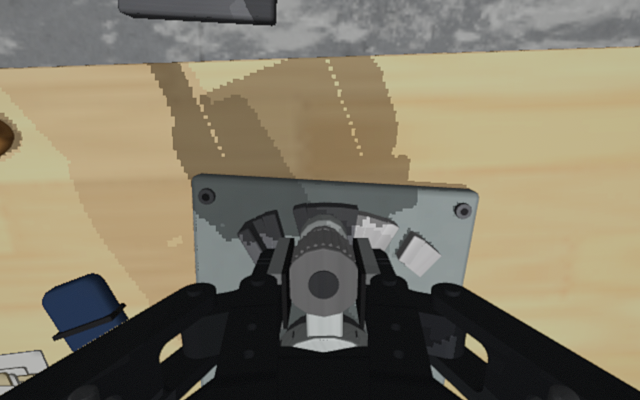

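The ring has swung with the hand and the pin is still above the rail (spring load 11 N). I'll lower until the rail takes the load, then loosen.

```bash
python3 - <<'E'
from h import *
e0=np.load("e0.npy"); p=PHI0+np.radians(29)
for dz in (.0083,.0079,.0075,.0071,.0067):
    env.servo_line(pt(p,.075+dz),max_speed=.03); o=env.get_obs(); print(dz,round(o["eef_pos"][2]-e0[2],4),ft(o),o["time_s"])
    if ft(o)[2]<6: break
fingers.set_gripper(.026,20); print(ft())
fingers.set_gripper(.033,20); env.wait(.1); o=env.get_obs(); print(o["gripper_width"],ft(o),o["time_s"],o["eef_pos"][2]-e0[2])
cv2.imwrite("pics/s6.png",cv2.resize(snapshot("side")[130:220,210:340],None,fx=6,fy=6,interpolation=cv2.INTER_CUBIC))
cv2.imwrite("pics/w6.png",snapshot("wrist")[180:380,200:450])
E
```

```text
0.0083 0.0086 [-4.31 -0.95  8.94] 12.2333
0.0079 0.0083 [-4.22 -0.13  5.89] 12.4833
[-5.07 -0.33  2.95]
0.03275886076269977 [ 0.61 -0.49 -0.15] 13.0417 0.0077532400953860825
```

View pics/s6.png

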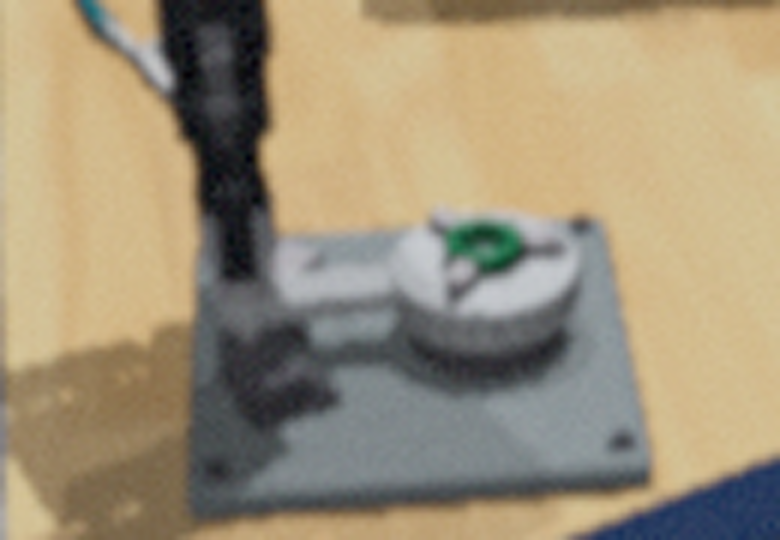

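View pics/w6.png

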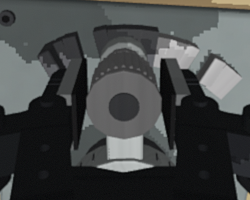

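The ring is loose between the pads and the pin rests on the rail: contact came at about 8.3 mm, close to the stated 8.5. Now I'll push with one finger in small steps and feel for the snap.

```bash
python3 - <<'E'
from h import *
f0=ft(); z=.080; ds=[29]+[30.5,31.5,32.5,33.5]+list(np.arange(34.2,54,.6)); 
for d in ds:
    p=PHI0+np.radians(d)
    env.servo_line(pt(p,z),tool_rot(p),max_speed=.02)
    o=env.get_obs(); f=ft(o)-f0
    dd=o["eef_pos"][:2]-AX; a=np.degrees(np.arctan2(dd[1],dd[0]))%360-154
    print(round(d,1),round(a,2),f,o["time_s"])
    if abs(f[1])>6.5:
        env.wait(.05); f=ft()-f0; print("recheck",f)
        if abs(f[1])>6.5: print("HIT"); break
    if o["time_s"]>32: print("time"); break
cv2.imwrite("pics/w7.png",snapshot("wrist")[150:400,180:470])
cv2.imwrite("pics/s7.png",cv2.resize(snapshot("side")[130:220,210:340],None,fx=6,fy=6,interpolation=cv2.INTER_CUBIC))
E
```

```text
29 29.05 [-0.53  0.9   1.14] 13.4333
30.5 30.49 [-0.67  0.46  1.18] 13.7
31.5 31.59 [-0.01  0.36 -0.02] 13.95
32.5 32.61 [-0.17  0.28  0.71] 14.2
33.5 33.61 [0.34 0.53 0.98] 14.45
34.2 34.3 [0.38 1.06 1.88] 14.7
34.8 34.86 [-0.42  0.55  0.33] 14.95
35.4 35.46 [0.1  0.35 1.17] 15.2
36.0 35.98 [0.1  0.13 1.61] 15.45
36.6 36.25 [-0.67  6.83  1.98] 15.7
recheck [-1.14  5.88  1.82]
37.2 37.24 [0.6  1.97 0.97] 16.0
37.8 38.08 [0.37 0.87 1.03] 16.25
38.4 38.4 [-0.78  2.6   1.45] 16.5
39.0 39.23 [-0.21  0.96 -0.18] 16.75
39.6 39.73 [ 0.72 -0.03  1.14] 17.0
40.2 40.27 [-0.29  0.06  1.06] 17.25
40.8 40.84 [-0.07  1.52  1.02] 17.5
41.4 41.42 [-0.59 -0.03  1.35] 17.75
42.0 42.02 [0.04 0.81 0.81] 18.0
42.6 42.63 [0.82 0.41 1.4 ] 18.25
43.2 43.22 [-0.7   0.68  0.68] 18.5
43.8 43.85 [-0.52  0.6   1.07] 18.75
44.4 44.16 [-0.45  4.61  2.45] 19.0
45.0 44.37 [-1.97  7.93  2.63] 19.25
recheck [-2.65  9.26  2.64]
HIT
```

View pics/w7.png

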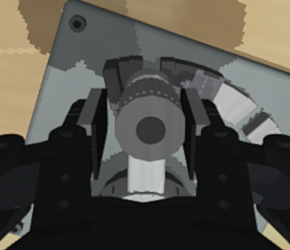

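View pics/s7.png

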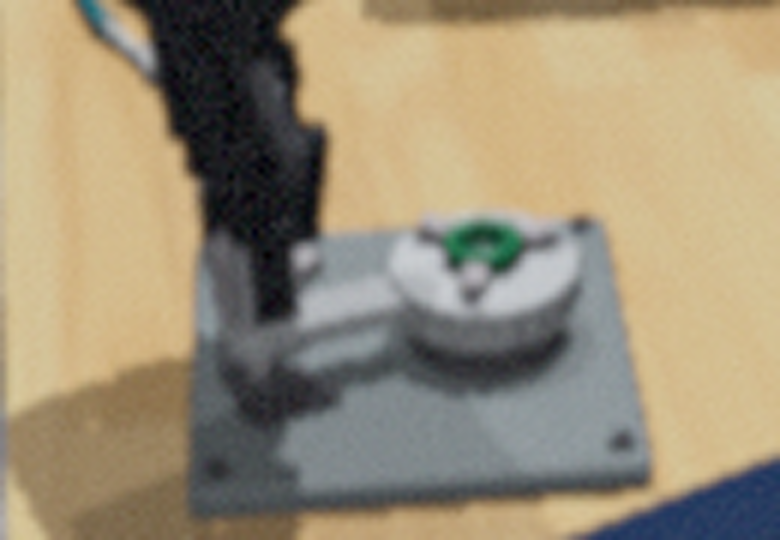

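There is firm resistance at 44.4° TCP, which puts the ring near 42.5° and agrees with the visual notch estimate of about 41.3°. There was also one stick at 36.3° that gave way. I'll back off, unload and check the ring height in the picture.

```bash
python3 - <<'E'
from h import *
p=PHI0+np.radians(42.6); env.servo_line(pt(p,.080),tool_rot(p),max_speed=.03); env.wait(.1)
o=env.get_obs(); print(ft(o),o["time_s"],o["eef_pos"])
c=get_calibration("wrist"); im=snapshot("wrist"); cv2.imwrite("pics/w8.png",im); np.savez("w8.npz",**c)
cv2.imwrite("pics/w8z.png",cv2.resize(im[200:380,220:430],None,fx=3.3,fy=3.3,interpolation=cv2.INTER_CUBIC))
for z in (.079,.0875):
    for dphi in (0,):
        q=proj(c,[pt(p,z),pt(p,z)+.015*np.array([np.sin(p),-np.cos(p),0]),pt(p,z)-.015*np.array([np.sin(p),-np.cos(p),0])]);print(z,q.round(1).tolist(),"dia",np.linalg.norm(q[1]-q[2]))
w5=cv2.imread("pics/w5.png"); cv2.imwrite("pics/w5z.png",cv2.resize(w5[200:380,220:430],None,fx=3.3,fy=3.3,interpolation=cv2.INTER_CUBIC))
E
```

```text
[0.04 0.46 0.38] 19.775 [0.42231456 0.28546114 0.07998595]
0.079 [[321.7, 279.9], [359.0, 280.0], [284.4, 279.9]] dia 74.66985142104411
0.0875 [[321.6, 291.2], [361.4, 291.3], [281.9, 291.1]] dia 79.49954791044951
```

View pics/w8z.png

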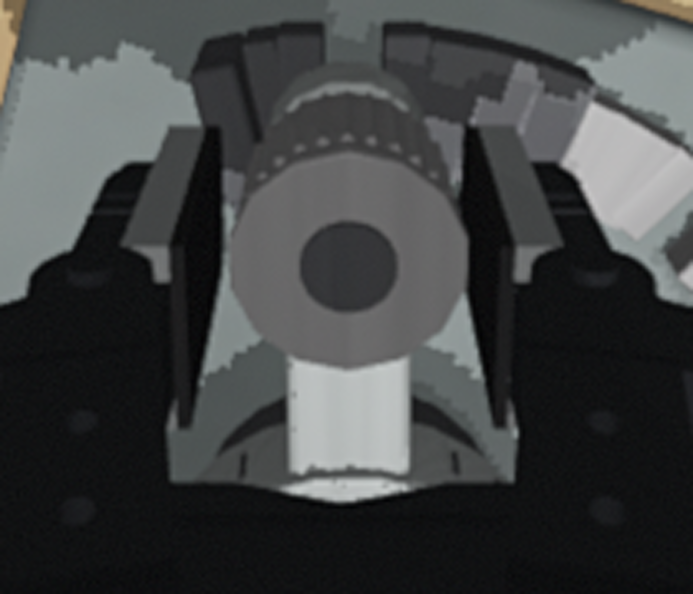

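View pics/w5z.png

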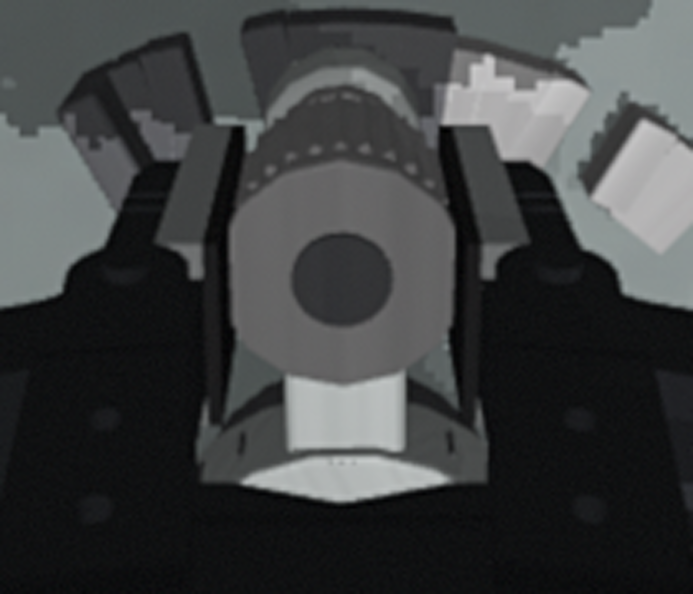

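Against the earlier picture, the ring's hole and height shrank by 0.97, where 0.963 means dropped and 1.026 means still up. Its top row of about 280 also fits z = 79 mm (home) rather than 291 (up). As a feel check I'll push back gently, then release and retreat.

```bash
python3 - <<'E'
from h import *
f0=ft()
for d in np.arange(41.8,38.4,-.6):
    p=PHI0+np.radians(d); env.servo_line(pt(p,.080),tool_rot(p),max_speed=.02); o=env.get_obs(); f=ft(o)-f0
    dd=o["eef_pos"][:2]-AX; print(round(d,1),round(np.degrees(np.arctan2(dd[1],dd[0]))%360-154,2),f,o["time_s"])
    if abs(f[1])>6: print("HIT back"); break
p=PHI0+np.radians(42.); env.servo_line(pt(p,.080),tool_rot(p),max_speed=.03)
fingers.set_gripper(.06); print(ft())
env.servo_line(pt(p,.20),tool_rot(p),max_speed=.1); env.wait(.2)
o=env.get_obs(); print(o["time_s"],o["eef_pos"],ft(o))
c=get_calibration("wrist"); im=snapshot("wrist"); np.savez("w9.npz",**c); cv2.imwrite("pics/w9.png",im)
cv2.imwrite("pics/w9z.png",cv2.resize(im[160:330,200:430],None,fx=3.4,fy=3.4,interpolation=cv2.INTER_CUBIC))
t=snapshot("side");cv2.imwrite("pics/s9.png",t)
cv2.imwrite("pics/s9z.png",cv2.resize(t[145:220,230:330],None,fx=7,fy=7,interpolation=cv2.INTER_CUBIC))
cv2.imwrite("pics/t9.png",snapshot("top"))
E
```

```text
41.8 41.85 [ 0.48 -0.79  1.11] 20.075
41.2 41.18 [0.59 1.21 0.92] 20.325
40.6 40.57 [ 0.35 -1.21 -0.25] 20.575
40.0 39.99 [ 0.3  -0.37  0.35] 20.825
39.4 39.35 [ 1.41 -0.58  0.44] 21.075
38.8 39.07 [-0.42 -4.76  0.65] 21.325
[-0.08  0.07 -0.39]
23.5667 [0.42172765 0.28658675 0.19942013] [-0.08 -0.55  0.91]
```

View pics/w9z.png

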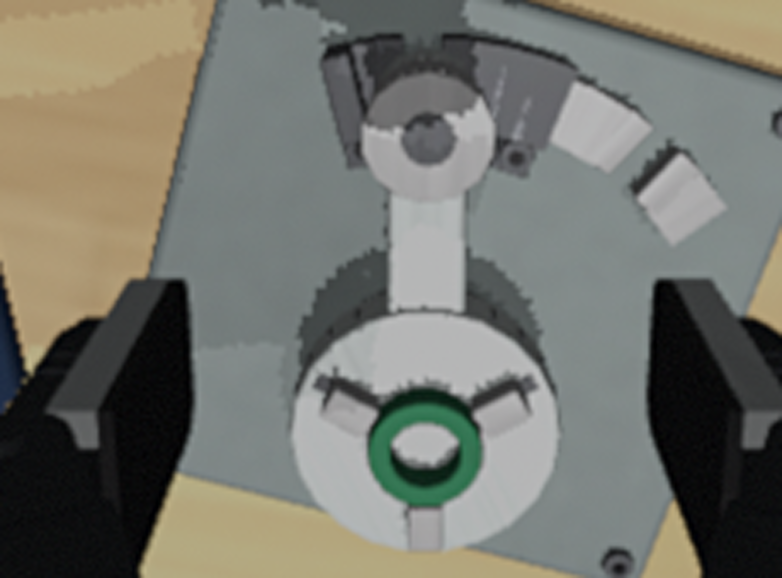

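View pics/s9z.png

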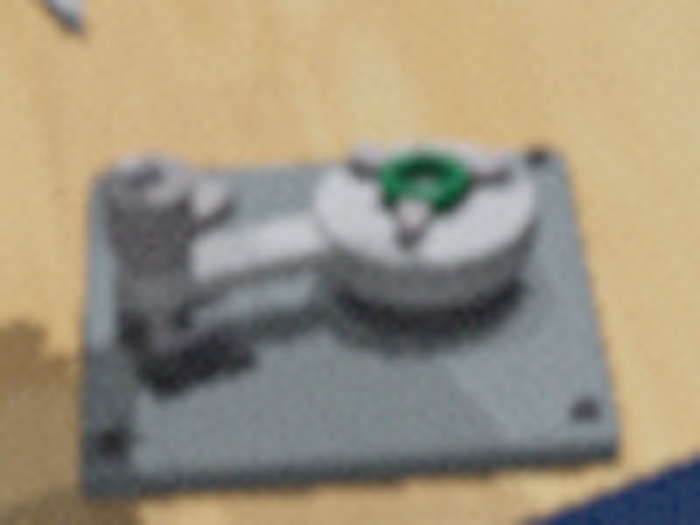

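View pics/t9.png

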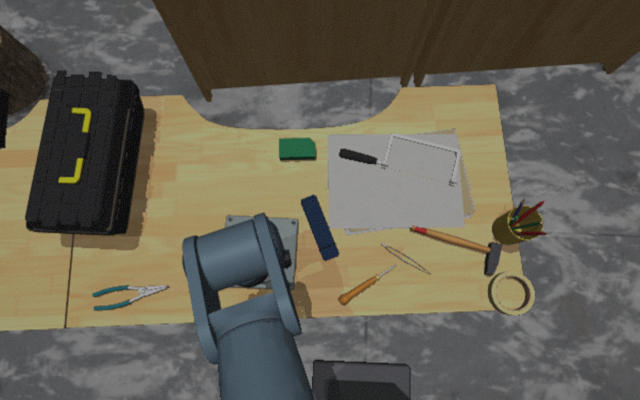

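From the same height as the first wrist picture, the ring top is 133 px wide now against 134 at the start. A raised pin would give about 139. As one more check I'll triangulate the ring top from the side and wrist views, before and after.

```bash
python3 - <<'E'
from h import *
s=get_calibration("side")
def tri(w,uvw,uvs):
    o1,d1=ray(w,uvw);o2,d2=ray(s,uvs);d1/=np.linalg.norm(d1);d2/=np.linalg.norm(d2)
    t=np.linalg.lstsq(np.c_[d1,-d2],o2-o1,rcond=None)[0];a=o1+d1*t[0];b=o2+d2*t[1];return (a+b)/2,np.linalg.norm(a-b)
z=lambda x0,u,v,f:(x0[0]+(u+.5)/f-.5,x0[1]+(v+.5)/f-.5)
w1=dict(np.load("w1.npz"));w9=dict(np.load("w9.npz"))
print("start",tri(w1,z((190,160),460,123,3.4),z((230,145),163,77,7)))
print("now",tri(w9,z((200,160),428.5,136,3.4),z((230,145),151,180,7)))
P=onz(w9,z((200,160),426,431,3.4),.0495);Q=onz(w9,z((200,160),428.5,136,3.4),.079);d=Q-P
print(np.linalg.norm(d[:2]),np.degrees(np.arctan2(d[1],d[0]))%360-154.48)
# hole brightness circle in both
for n in ("pics/side0.png","pics/s9.png"):
    im=cv2.imread(n)[145:220,230:330]
E
```

```text
start (array([0.42767401, 0.35279257, 0.07568731]), np.float64(0.0010866336264788163))
now (array([0.42275351, 0.28975405, 0.07583147]), np.float64(0.00271701058086455))
0.0890491380667168 41.4554078061293
```

The triangulated ring-top height is 75.8 mm now against 75.7 mm at the start, so the pin is home, and the arm is at 41.5° (0.72 rad). I'm handing in.

```bash
python3 - <<'E'
from h import *
o=env.get_obs();print(o["time_s"],ft(o)); print(workorder.finish_job())
E
```

```text
23.7167 [ 0.08  0.33 -0.3 ]
the job is handed in; nothing more can be done
None
```

The ring blank is turned to its next position and, by every check I could make, the pin is locked in the next notch. I handed in at 23.7 s; no verdict is reported.

**What I did:** I gripped the ring, pulled it up about 10.9 mm and swung the arm 29° counter-clockwise. I then lowered the pin onto the rail, loosened the fingers, and pushed with one finger in small steps until the arm locked. Finally I let go and backed off to 0.20 m.

**Last checks:**
- **Arm angle:** 41.5° (0.72 rad), close to the 41.3° I first estimated for the notch from the camera.
- **Pin home:** the ring-top height is 75.8 mm now and was 75.7 mm at the start with the pin home. Its diameter in the wrist picture is also the same (133 and 134 px; raised would be about 139).
- **Feel:** it resisted firmly going forward (about 9 N). The backward check gave only 4.8 N, short of the 6 N I had set as a hit, but more than the 2–3 N of rail drag.
- **Clear of everything:** wrist force was near zero, and the burnisher, tweezers and wax block look unmoved in the top view.

**What did not agree:**
- The absolute ring-top height reads about 3 mm below the stated 79 mm, both before and after, so I relied on the comparison only. The before and after sight lines missed each other by 1.1 and 2.7 mm.
- The three cameras placed the turning axis up to 10 mm apart, so I averaged them.
- The pin stuck once at about 36° during the push, at 6.8 N, and then gave way. Most other drag readings were below the stated 2–3 N.

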